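# Change over the filter line on a vacuum filtration controller

## Robot

A 7-joint arm with a two-finger parallel gripper is mounted at the origin on the work surface. World frame = base frame: x ahead of the robot, y to its left, z up, the work surface at z = 0. Lengths are in m, angles in rad, forces in N, time in s.
With the tool pointing down it reaches from about 0.425 to 0.925 m from the base axis. Payload 6.8 kg.
Tool frame: the origin (TCP) lies on the centre line of the jaws, within the pads' length; the fingertips stand 17 mm ahead of it and the grasp point (between the pads) lies 2 mm behind it; y points along the fingers, z is the direction in which the jaws open and shut, and the axes are right-handed (so a half turn about y gives the same grasp; the last joint's range is limited). The gripper opens to 85 mm and grips with 20 to 120 N. Pads are 22 mm wide; open, the fingers measure 114 mm over their backs; the gripper's body (76 mm by 85 mm) begins 54 mm behind the grasp point. The pads swing forward as they close: fully open they stand 13 mm farther back than shut.
Start: joints at [-1.44, 0.477, 0.022, 1.555, -0.011, 1.109, -0.083], TCP at [0.16, 0.656, 0.248] pointing down, gripper open.
Joint ranges: [-2.96, 2.96], [-0.34, 2.1], [-1.41, 1.46], [0.24, 2.44], [-1.37, 4.51], [0.17, 1.92], [-2.96, 2.96]. Speed limits (rad/s): [2.39, 2.39, 3.14, 3.14, 3.14, 3.14, 3.14].

## Interface

Orientations are given as a 3x3 rotation matrix whose columns are the frame's x, y, z axes.
In Python, from bench import robot, cams, job, finder gives the robot as it stands.
- The arm moves only by the tool send_rows, never from a script. Its argument "increments" is a list of rows, each a list of 7 numbers: the shift along the world's x, y, z in m, then the turn, a rotation vector about the world's x, y, z in rad, then the closure, from -1 (fully open) to 1 (shut). A call has 1 to 8 rows; each row is the pose to reach, as a shift and turn from the pose measured when the call began; what a row does not reach only later rows make up. A row lasts 1/8 s, in which the tool goes at most 62.5 mm and 10.7 degrees, less where a joint would pass 70% of its speed; a pose out of reach is approached as far as the arm can. A call with a gripper value outside its range is refused whole. The fingers move at their own pace and stop on an object; the grip force is fixed at half the most. Time passes only in rows, so rows that repeat a pose let the fingers close. It gives the time, the measured TCP pose, the force and the opening at its end, in the units of the state.
- robot.get_obs(): the state, without advancing time (a new reading comes with each control period).
- cams.get_image(name): name is "scene" or "top"; returns the picture (480x640x3 uint8, blue, green, red); there is no depth.
- cams.camera_params(name): a dict with "fx", "fy", "cx", "cy" (pixels), "k1" (the pictures are not rectified: a ray, as slopes to the right and down, at radius r is drawn at 1 + k1 r^2 times it, then the intrinsics apply), "view" (4x4, takes a point from world to camera coordinates). Camera axes: x right, y up, looking along -z (the intrinsics and any distortion apply to the point x, -y, -z); pixel columns grow to the right and rows downward; lengths in m; the calibration is good to about 2 mm. A picture is of the moment at which its call begins. camera_params takes no time and is no camera call.
- job.hand_in(): hands the job in, once; it reports no verdict.
Trained networks look in the newest picture that a camera, given by its name, has taken for a name from the list of things; names that differ only in an ending like _2 or _b are one class to them, and where a whole thing is asked for, a point or a joint stands for the part that bears it (a point fixed in the world has none). Each returns a list of dicts, best first, with "conf" (0 to 1); they miss things now and then, are a little off and sometimes report something else, mostly with a low value. They report only what shows in the picture. A call takes as long as a camera call.
- finder.boxes_of(camera, label): "xyz" ([x, y, z] in m, in world coordinates, good to about 4 mm: the middle of the surface that is visible of it).
The state is a dict: "t": time; "q": joint angles; "joint_vel": joint speeds; "joint_torque": joint torques, N m; "position": TCP position; "ee_rot": TCP orientation; "wrist_force": force on the tool from outside, world axes, zero at the start; "torque": the same for the moment, N m; "grip_width": finger opening in m.
Only numpy, scipy, OpenCV 4.12 (cv2) and the standard library are available. Lean on these libraries where they do the work, as an engineer would, in place of code of your own. Each camera call takes 0.05 s, during which the arm holds its last target. There are 200 camera calls.

## Task

Change the vacuum controller over to its other filter line: pull the black slide knob out of its front until it clicks into its vent stop and the white pin beside it on top stands up, and let go so that it rests there. With the vent open, press the long key down until it latches and the round key pops up, leaving the square key alone; then push the slide knob fully home again. Do not shift the things standing around.

Things in the scene. Friction and masses are not known exactly. Their poses are not given: they have to be found in the camera images.
- console: The vacuum controller, a fixed white box 120 mm deep (x), 320 wide (y), 90 high. Origin: centre of its underside. Its own -x is the front (face 60 mm from the origin), looking roughly at the robot. Slide knob: out of the front at y = +100 mm. Three keys in a row on top at x = -10, y = -100, -40, +20 mm (which is where varies). White vent pin on top at x = -20, y = +100 mm.
- knob_grip (a point): Neck centre of the black spool-shaped slide knob, on its axis, which is level along the console's x, 65 mm above the bench. Neck 30 mm diameter, 32 mm long; rear flange 36 mm diameter, 10 thick; front flange (robot side) 44 mm diameter, 18 thick; 60 mm long in all, on a 14 mm shaft. With the knob home this point is 40 mm in front of the console's face.
- knob (a joint): How far the knob is out along the console's -x (m): 0 home, end 0.085. Friction 1.2 N. A home ridge (about 9 N at once, easing off) is passed in the first 19 mm. The vent stop is a notch between two like ridges, 38 to 58 mm out, differing each time: feel for it. The first begins 18 mm before the stop, its crest is 9 mm on, then the knob is drawn into the notch; the second begins 1 mm past the stop.
- vent_pin (a joint): Rise of the white vent pin, 14 mm diameter, above its rest (m): 0 down (top 5 mm proud of the console), 0.008 when the knob sits in the click stop; less than 0.005 at the crests of the ridges to either side, 0 farther away. A knob pulled too far is pushed back over the ridge. Released less than 6 mm from home, the knob snaps home.
- key_long_top (a point): Centre of the top face of the long grey key: an oblong cap 66 mm (console x) by 26 mm. Top 26 mm above the console's top when up. Raised at the start; the one to press.
- key_round_top (a point): Centre of the top face of the round grey key, 40 mm diameter. Latched down at the start, 12 mm lower than the others.
- key_square_top (a point): Centre of the top face of the square grey key, 38 mm by 38 mm. Raised; leave it alone.
- key_long (a joint): How far the long key is pressed straight down (m): 0 up, latched at 0.0116, bottom of its stroke 0.0135. Pressing takes up to 7 N and it must go past 0.012 to latch; a key pressed part-way springs back up, though it may already have released the latched one (then press again).
- key_round (a joint): How far the round key is down (m): 0 up, latched 0.0116; springs up when another key is pressed.
- key_square (a joint): How far the square key is down (m): 0 up, latched 0.0116.
- tip_box: Bystander beside the console: loose green pipette tip box with a clear lid, 122 x 84 x 63 mm. Origin: centre of its underside.
- tube_rack: Bystander beside the console: loose blue rack of white-capped tubes, 150 x 80 x 56 mm. Origin: centre of its underside.
- timer: Bystander in front of the console, away from the knob: loose white lab timer lying flat, 50 x 85 x 18 mm. Origin: centre of its underside.

How it is judged:
On the way, in this order (a step that is already met when the one before it is completed fails the run):
1. the knob rests, let go, in its click stop with the vent pin up (value of joint vent_pin above 0.0065 m and contact force between the fingers and anything else below 0.5 N and value of joint knob above 0.03 m), for 0.3 s.
2. with the vent pin still up, the long key is latched down and the round key is up, fingers off (value of joint vent_pin above 0.0065 m and contact force between the fingers and anything else below 0.5 N and value of joint key_long above 0.01 m and value of joint each of key_round, key_square below 0.002 m), for 0.2 s.
At the end, for the whole second after the job is handed in: The slide knob is fully home (within 3 mm), the vent pin is down (within 2 mm), the long key is latched down (at least 10 mm), the round and square keys are up (within 2 mm), and nothing is held (value of joint knob below 0.003 m and value of joint each of vent_pin, key_round, key_square below 0.002 m and value of joint key_long above 0.01 m and contact force between the fingers and anything else below 0.5 N); the robot touches nothing.
It fails at once if the square key is pressed down 5 mm or more (value of joint key_square above 0.005 m).
It fails at once if a bystander is shifted by more than 20 mm (distance of any of tip_box, tube_rack, timer from where it was at the start of the episode above 0.02 m).
It also fails if it takes over 64 s, if anything falls off the work surface, if the arm or the gripper's body presses on something with over 40 N, if the wrist force passes 120 N, or if a joint passes its speed limit or range.

## Working session

There is one attempt and no reset: what is moved stays moved. The work goes in short steps, Python scripts to look and compute and a tool call to move; the robot and the scene stay as the last step left them, time stands still between calls to the robot, and variables do not carry over. Pictures are saved under pics/ and viewed, about 8 in all and at most 12, crops included, and the job is handed in when it is done.

Besides the shell and the picture viewer there is one more tool, called by a JSON object that holds its "method" and its "body". send_rows: Moves the arm, as the interface text tells. Its arguments: {"type":"object","properties":{"increments":{"type":"array"}},"required":["increments"]}

```bash
mkdir -p pics
python3 - <<'E'
from bench import robot,cams,finder
import cv2,numpy as np
for c in ("scene","top"):
    cv2.imwrite(f"pics/{c}0.png",cams.get_image(c))
    for l in ("console","knob_grip","vent_pin","key_long_top","key_round_top","key_square_top","tip_box","tube_rack","timer"):
        print(c,l,[(np.round(d["xyz"],3).tolist(),round(d["conf"],2)) for d in finder.boxes_of(c,l)][:3])
o=robot.get_obs();print(o["t"],o["position"],np.round(o["ee_rot"],3),o["grip_width"])
E
```

```text
scene console [([0.674, 0.093, 0.083], 0.8)]
scene knob_grip [([0.566, 0.157, 0.078], 0.59)]
scene vent_pin [([0.646, 0.128, 0.094], 0.5)]
scene key_long_top [([0.643, 0.046, 0.115], 0.63), ([0.61, -0.069, 0.103], 0.42)]
scene key_round_top [([0.609, -0.072, 0.105], 0.81), ([0.566, 0.151, 0.078], 0.35)]
scene key_square_top []
scene tip_box [([0.743, 0.291, 0.066], 0.86), ([0.563, 0.153, 0.077], 0.21)]
scene tube_rack [([0.612, -0.232, 0.04], 0.55)]
scene timer [([0.475, -0.071, 0.017], 0.9)]
top console [([0.644, 0.027, 0.086], 0.88)]
top knob_grip [([0.565, 0.151, 0.08], 0.91)]
top vent_pin [([0.73, 0.271, 0.064], 0.41), ([0.644, 0.127, 0.09], 0.39)]
top key_long_top [([0.561, 0.144, 0.079], 0.72), ([0.638, 0.044, 0.116], 0.63)]
top key_round_top [([0.612, -0.072, 0.103], 0.73)]
top key_square_top [([0.622, -0.01, 0.112], 0.71)]
top tip_box [([0.73, 0.27, 0.064], 0.84)]
top tube_rack [([0.6, -0.246, 0.041], 0.66)]
top timer [([0.466, -0.079, 0.026], 0.75), ([0.603, -0.246, 0.04], 0.44), ([0.645, 0.027, 0.09], 0.15)]
1.0 [0.15964975 0.6558643  0.2483327 ] [[ 0.972 -0.     0.237]
 [-0.237  0.     0.972]
 [-0.    -1.     0.   ]] 0.0849946526580104
```

View pics/scene0.png

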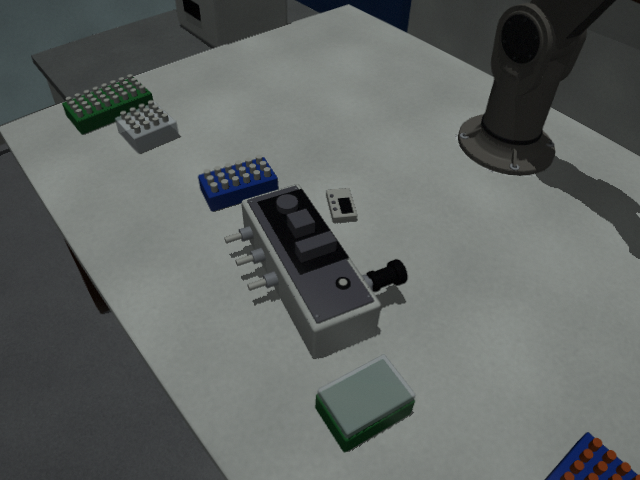

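View pics/top0.png

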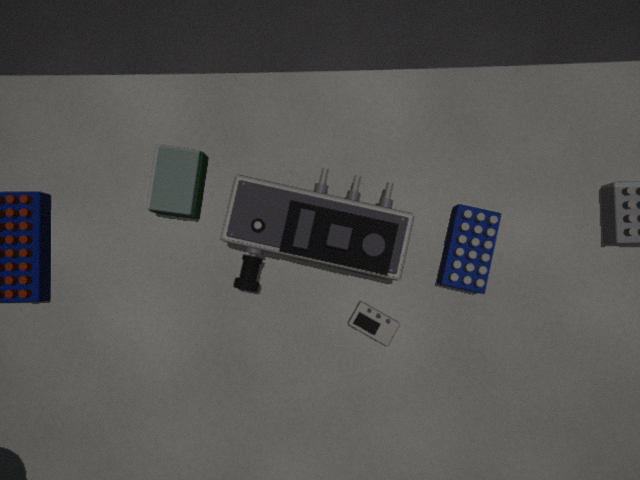

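The pictures show the console in the middle. In the top view the pin is at (258,225), the long key at (305,229), the square at (339,237), the round at (373,244) and the knob at about (250,272). The timer, rack and tip box are clear of the knob.

```bash
cat > h.py <<'E'
import numpy as np
from bench import cams
def proj(c,P):
    p=cams.camera_params(c);v=np.asarray(p["view"]);q=np.atleast_2d(P)@v[:3,:3].T+v[:3,3]
    s=np.c_[q[:,0],-q[:,1]]/-q[:,2:3];s=s*(1+p["k1"]*(s**2).sum(1,keepdims=True))
    return s*[p["fx"],p["fy"]]+[p["cx"],p["cy"]]
def world(a,L):
    L=np.atleast_2d(L);c,s=np.cos(a[2]),np.sin(a[2])
    return np.c_[a[0]+c*L[:,0]-s*L[:,1],a[1]+s*L[:,0]+c*L[:,1],L[:,2]]
E
python3 - <<'E'
from h import *
from scipy.optimize import least_squares
pts={"top":([[-.02,.1,.095],[-.01,.02,.116],[-.01,-.04,.116],[-.01,-.1,.104],[.06,.16,.09],[.06,-.16,.09],[-.06,-.16,.09],[-.06,.16,.09]],
 [[258,225],[305,229],[339,237],[373.5,244],[238,176],[413,213],[401,280],[222,240]]),
 "scene":([[-.02,.1,.095],[-.01,-.1,.104]],[[343,282.5],[287,202]])}
def r(a):return np.concatenate([(proj(c,world(a,L))-np.array(u)).ravel() for c,(L,u) in pts.items()])
f=least_squares(r,[.644,.027,-.22],loss="soft_l1");a=f.x
print(a,np.round(r(a).reshape(-1,2),1).tolist())
print("knob",world(a,[-.1,.1,.065]),"long",world(a,[-.01,.02,.116]),"xaxis",np.cos(a[2]),np.sin(a[2]))
for c in pts: print(c, proj(c,world(a,[[-.1,.1,.065],[-.13,.1,.065]])).round(1).tolist())
E
```

```text
[ 0.64164351  0.02197893 -0.23782321] [[-0.7, 0.3], [-1.1, -0.3], [0.1, -0.5], [0.2, 0.6], [-4.0, -3.1], [2.9, -0.3], [0.2, 1.3], [-3.6, 0.8], [-0.8, -1.5], [-1.1, -0.9]]
knob [[0.56801697 0.142723   0.065     ]] long [[0.63663673 0.04377186 0.116     ]] xaxis 0.9718531022985893 -0.23558766426238806
top [[249.4, 271.1], [245.6, 287.8]]
scene [[383.2, 276.5], [398.4, 270.7]]
```

{"method": "send_rows", "body": {"increments": [[0.408,-0.513,-0.05,0,0,0,-1],[0.408,-0.513,-0.05,0,0,0,-1],[0.408,-0.513,-0.05,0,0,0,-1],[0.408,-0.513,-0.05,0,0,0,-1],[0.408,-0.513,-0.05,0,0,0,-1],[0.408,-0.513,-0.05,0,0,0,-1],[0.408,-0.513,-0.05,0,0,0,-1],[0.408,-0.513,-0.05,0,0,0,-1]]}}

```text
t: 2.0
position: [0.4711, 0.2642, 0.2106]
ee_rot: [[0.972, 0.001, 0.236], [-0.236, 0.001, 0.972], [0.001, -1.0, 0.001]]
wrist_force: [0.5, 1.0, 1.1]
grip_width: 0.0849
```

{"method": "send_rows", "body": {"increments": [[0.097,-0.121,-0.02,0,0,0,-1],[0.097,-0.121,-0.05,0,0,0,-1],[0.097,-0.121,-0.09,0,0,0,-1],[0.097,-0.121,-0.09,0,0,0,-1],[0.097,-0.121,-0.09,0,0,0,-1],[0.097,-0.121,-0.09,0,0,0,-1]]}}

```text
t: 2.75
position: [0.5685, 0.1452, 0.1221]
ee_rot: [[0.972, 0.003, 0.234], [-0.234, 0.003, 0.972], [0.002, -1.0, 0.003]]
wrist_force: [-0.2, -0.0, -0.4]
grip_width: 0.0854
```

Run:
```python
from bench import robot,cams
import cv2
o=robot.get_obs();print(o["position"],o["wrist_force"])
a=cams.get_image("scene")[200:340,300:460];b=cams.get_image("top")[190:330,170:330]
f=lambda x,w:cv2.convertScaleAbs(cv2.resize(x,(w,350),interpolation=2),alpha=1.8)
cv2.imwrite("pics/1.png",cv2.hconcat([f(a,400),f(b,400)]))
```

```text
[0.56846385 0.145233   0.12214641] [-0.21110515 -0.0335865  -0.40888046]
```

View pics/1.png

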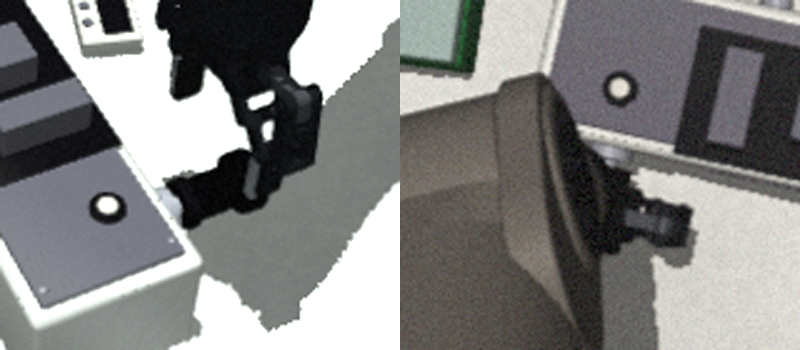

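The scene crop shows the knob neck at about (383,276) in full-image pixels, where the fit put it, with the fingers above and to either side. I'll go down next.

{"method": "send_rows", "body": {"increments": [[-0.0005,-0.0025,-0.02,0,0,0,-1],[-0.0005,-0.0025,-0.04,0,0,0,-1],[-0.0005,-0.0025,-0.057,0,0,0,-1],[-0.0005,-0.0025,-0.057,0,0,0,0.1],[-0.0005,-0.0025,-0.057,0,0,0,0.1],[-0.0005,-0.0025,-0.057,0,0,0,0.1]]}}

```text
t: 3.6
position: [0.5685, 0.1426, 0.0659]
ee_rot: [[0.972, 0.004, 0.234], [-0.234, 0.003, 0.972], [0.004, -1.0, 0.004]]
wrist_force: [0.1, -0.1, -0.8]
grip_width: 0.0383
```

{"method": "send_rows", "body": {"increments": [[0,0,0,0,0,0,0.19],[0,0,0,0,0,0,0.19],[-0.0039,0.0009,0,0,0,0,0.19],[-0.0078,0.0019,0,0,0,0,0.19],[-0.0117,0.0028,0,0,0,0,0.19],[-0.0155,0.0038,0,0,0,0,0.19]]}}

```text
t: 4.35
position: [0.5547, 0.1458, 0.0663]
ee_rot: [[0.972, 0.008, 0.235], [-0.235, 0.003, 0.972], [0.007, -1.0, 0.005]]
wrist_force: [3.1, -1.0, -0.6]
grip_width: 0.0343
```

{"method": "send_rows", "body": {"increments": [[-0.005,0.0012,0,0,0,0,0.19],[-0.01,0.0024,0,0,0,0,0.19],[-0.013,0.0031,0,0,0,0,0.19]]}}

```text
t: 4.72
position: [0.541, 0.1492, 0.0662]
ee_rot: [[0.972, 0.008, 0.235], [-0.235, 0.003, 0.972], [0.007, -1.0, 0.004]]
wrist_force: [1.3, -0.4, -1.4]
grip_width: 0.0347
```

{"method": "send_rows", "body": {"increments": [[-0.0029,0.0007,0,0,0,0,0.19],[-0.0029,0.0007,0,0,0,0,0.19]]}}

```text
t: 4.97
position: [0.5377, 0.15, 0.0662]
ee_rot: [[0.972, 0.007, 0.235], [-0.235, 0.003, 0.972], [0.006, -1.0, 0.004]]
wrist_force: [0.4, -0.6, -0.3]
grip_width: 0.0344
```

{"method": "send_rows", "body": {"increments": [[-0.0029,0.0007,0,0,0,0,0.19],[-0.0029,0.0007,0,0,0,0,0.19]]}}

```text
t: 5.22
position: [0.5346, 0.1509, 0.0662]
ee_rot: [[0.972, 0.007, 0.234], [-0.234, 0.003, 0.972], [0.006, -1.0, 0.004]]
wrist_force: [-0.2, 0.1, 0.2]
grip_width: 0.0343
```

{"method": "send_rows", "body": {"increments": [[-0.0029,0.0007,0,0,0,0,0.19],[-0.0029,0.0007,0,0,0,0,0.19]]}}

```text
t: 5.48
position: [0.5313, 0.1516, 0.0662]
ee_rot: [[0.972, 0.006, 0.234], [-0.234, 0.003, 0.972], [0.006, -1.0, 0.004]]
wrist_force: [0.3, 0.7, 0.2]
grip_width: 0.0348
```

{"method": "send_rows", "body": {"increments": [[-0.0029,0.0007,0,0,0,0,0.19],[-0.0029,0.0007,0,0,0,0,0.19]]}}

```text
t: 5.72
position: [0.5291, 0.1521, 0.0663]
ee_rot: [[0.972, 0.008, 0.235], [-0.235, 0.003, 0.972], [0.007, -1.0, 0.005]]
wrist_force: [4.0, -1.7, -3.3]
grip_width: 0.0347
```

```bash
cat > snap.py <<'E'
import sys,cv2
from bench import cams
a=cams.get_image("scene")[220:320,290:430]
cv2.imwrite(sys.argv[1],cv2.convertScaleAbs(cv2.resize(a,(700,500),interpolation=2),alpha=1.8))
E
python3 snap.py pics/2.png
```

```text
(no output)
```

View pics/2.png

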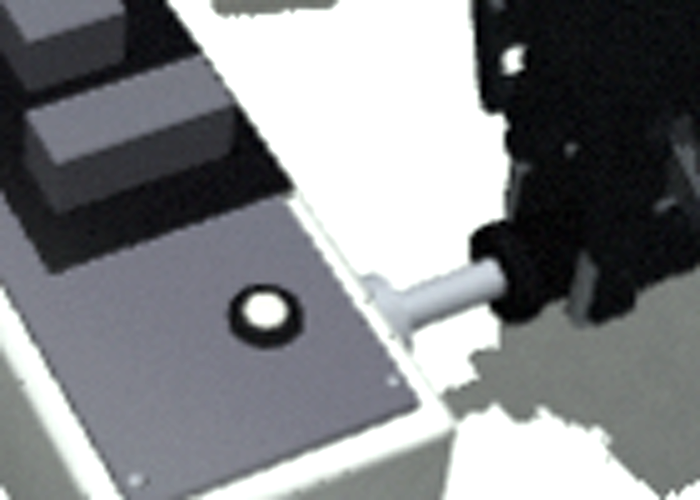

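The pin is still down (crop 268,312), so the knob is at the foot of the first ridge. I'll keep pulling.

{"method": "send_rows", "body": {"increments": [[-0.003,0.0007,0,0,0,0,0.19],[-0.0045,0.0011,0,0,0,0,0.19]]}}

```text
t: 6.02
position: [0.5264, 0.1527, 0.0665]
ee_rot: [[0.972, 0.011, 0.236], [-0.236, 0.003, 0.972], [0.01, -1.0, 0.005]]
wrist_force: [6.5, -1.7, -4.8]
grip_width: 0.0346
```

{"method": "send_rows", "body": {"increments": [[-0.003,0.0007,0,0,0,0,0.19],[-0.003,0.0007,0,0,0,0,0.19]]}}

```text
t: 6.28
position: [0.5235, 0.1534, 0.0666]
ee_rot: [[0.972, 0.011, 0.236], [-0.236, 0.003, 0.972], [0.01, -1.0, 0.005]]
wrist_force: [2.4, -0.9, -1.4]
grip_width: 0.0346
```

{"method": "send_rows", "body": {"increments": [[-0.0025,0.0006,0,0,0,0,0.19],[-0.0025,0.0006,0,0,0,0,0.19]]}}

```text
t: 6.52
position: [0.5197, 0.1543, 0.0664]
ee_rot: [[0.972, 0.009, 0.235], [-0.235, 0.003, 0.972], [0.008, -1.0, 0.005]]
wrist_force: [0.1, 1.6, -0.1]
grip_width: 0.0346
```

{"method": "send_rows", "body": {"increments": [[-0.0025,0.0006,0,0,0,0,0.19],[-0.0025,0.0006,0,0,0,0,0.19]]}}

```text
t: 6.78
position: [0.5163, 0.1552, 0.0662]
ee_rot: [[0.972, 0.008, 0.234], [-0.234, 0.003, 0.972], [0.007, -1.0, 0.004]]
wrist_force: [0.7, -0.0, -1.1]
grip_width: 0.0345
```

```bash
python3 snap.py pics/3.png
```

```text
(no output)
```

View pics/3.png

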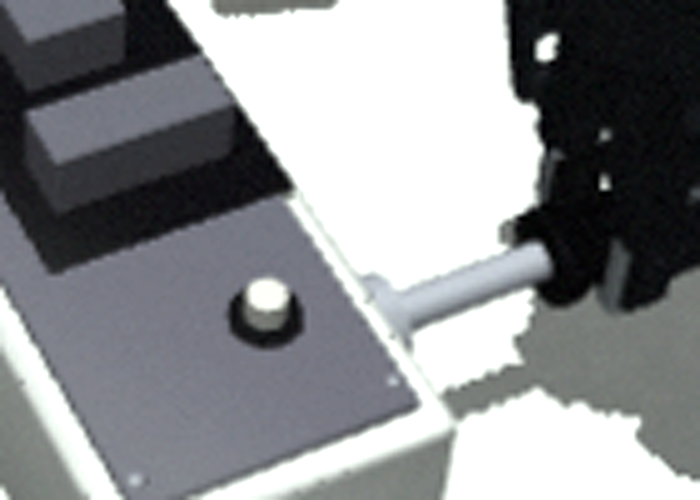

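The pin is up (its top moved from crop row 312 to 292). I'll let go and lift clear.

{"method": "send_rows", "body": {"increments": [[0,0,0,0,0,0,-1],[0,0,0,0,0,0,-1],[0,0,0,0,0,0,-1],[0,0,0,0,0,0,-1],[0,0,0.04,0,0,0,-1],[0,0,0.08,0,0,0,-1],[0,0,0.12,0,0,0,-1],[0,0,0.12,0,0,0,-1]]}}

```text
t: 7.82
position: [0.5186, 0.1557, 0.1894]
ee_rot: [[0.972, 0.014, 0.235], [-0.235, 0.006, 0.972], [0.012, -1.0, 0.009]]
wrist_force: [0.0, -0.1, -1.4]
grip_width: 0.0853
```

```bash
python3 snap.py pics/4.png
```

```text
(no output)
```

View pics/4.png

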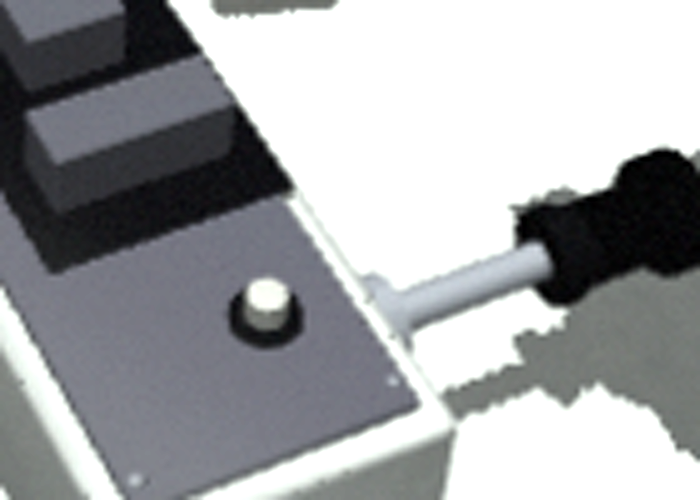

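The knob is alone with the pin up (crop 268,292). Next is the long key.

{"method": "send_rows", "body": {"increments": [[0.055,-0.052,0,-0.003,0.007,0,1],[0.1,-0.095,0,-0.006,0.014,0,1],[0.118,-0.112,0,-0.006,0.014,0,1],[0.118,-0.112,0,-0.006,0.014,0,1],[0.118,-0.112,-0.02,-0.006,0.014,0,1],[0.118,-0.112,-0.034,-0.006,0.014,0,1],[0.118,-0.112,-0.034,-0.006,0.014,0,1]]}}

```text
t: 8.75
position: [0.6334, 0.0445, 0.1513]
ee_rot: [[0.972, -0.007, 0.233], [-0.233, -0.002, 0.972], [-0.007, -1.0, -0.004]]
wrist_force: [-0.4, 0.1, -0.4]
grip_width: -0.0
```

Run:
```python
import cv2
from bench import cams
a=cams.get_image("scene")[180:300,250:400];b=cams.get_image("top")[170:290,240:390]
f=lambda x:cv2.convertScaleAbs(cv2.resize(x,(400,320),interpolation=2),alpha=1.8)
cv2.imwrite("pics/5.png",cv2.hconcat([f(a),f(b)]))
```

```text
(no output)
```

View pics/5.png

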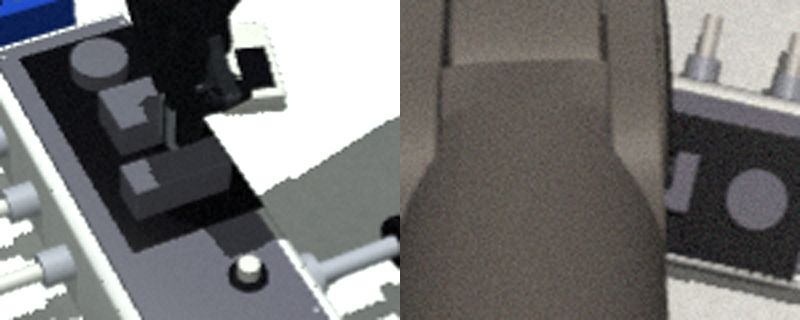

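The scene crop shows the closed fingers just above and behind the middle of the long key, clear of the square key. The pin is up. I'll press.

{"method": "send_rows", "body": {"increments": [[0.003,-0.0005,-0.01,0,0,0,1],[0.003,-0.0005,-0.018,0,0,0,1],[0.003,-0.0005,-0.023,0,0,0,1],[0.003,-0.0005,-0.026,0,0,0,1]]}}

```text
t: 9.35
position: [0.638, 0.0436, 0.1273]
ee_rot: [[0.972, -0.004, 0.234], [-0.234, -0.002, 0.972], [-0.003, -1.0, -0.002]]
wrist_force: [-0.2, 1.3, 3.0]
grip_width: 0.0002
```

{"method": "send_rows", "body": {"increments": [[0,0,-0.003,0,0,0,1],[0,0,-0.006,0,0,0,1]]}}

```text
t: 9.6
position: [0.638, 0.0437, 0.1212]
ee_rot: [[0.972, -0.004, 0.234], [-0.234, -0.001, 0.972], [-0.003, -1.0, -0.002]]
wrist_force: [-0.7, -0.1, 3.6]
grip_width: 0.0
```

{"method": "send_rows", "body": {"increments": [[0,0,-0.003,0,0,0,1],[0,0,-0.004,0,0,0,1]]}}

```text
t: 9.85
position: [0.6382, 0.0436, 0.1194]
ee_rot: [[0.972, -0.004, 0.234], [-0.234, -0.001, 0.972], [-0.003, -1.0, -0.001]]
wrist_force: [-9.7, 0.4, 24.1]
grip_width: -0.0001
```

{"method": "send_rows", "body": {"increments": [[0,0,0.02,0,0,0,1],[0,0,0.06,0,0,0,1],[0,0,0.08,0,0,0,1],[-0.06,0.04,0.08,0,0,0,1],[-0.12,0.08,0.08,0,0,0,1],[-0.18,0.125,0.08,0,0,0,1],[-0.18,0.125,0.08,0,0,0,1],[-0.18,0.125,0.08,0,0,0,1]]}}

```text
t: 10.85
position: [0.4563, 0.1703, 0.1992]
ee_rot: [[0.973, -0.004, 0.23], [-0.23, -0.0, 0.973], [-0.004, -1.0, -0.001]]
wrist_force: [0.5, -0.2, -0.5]
grip_width: -0.0002
```

Run:
```python
import cv2
from bench import cams
a=cams.get_image("scene")[180:300,250:430]
cv2.imwrite("pics/6.png",cv2.convertScaleAbs(cv2.resize(a,(750,500),interpolation=2),alpha=1.8))
```

```text
(no output)
```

View pics/6.png

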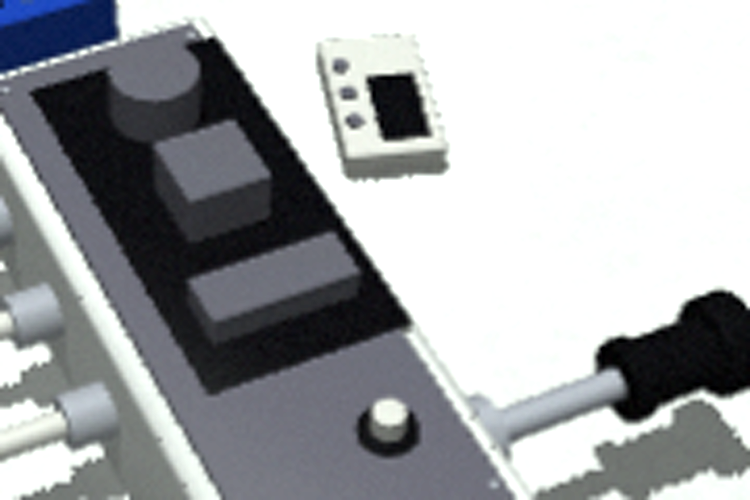

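The long key is low (crop 275,285), the round and square keys are up, and the pin is up. I'll lower the closed fingers in front of the knob.

{"method": "send_rows", "body": {"increments": [[-0.01,0.002,-0.04,0,0,0,1],[-0.01,0.002,-0.08,0,0,0,1],[-0.01,0.002,-0.12,0,0,0,1],[-0.01,0.002,-0.134,0,0,0,1],[-0.01,0.002,-0.134,0,0,0,1]]}}

```text
t: 11.52
position: [0.4483, 0.1703, 0.065]
ee_rot: [[0.972, -0.004, 0.233], [-0.233, -0.002, 0.972], [-0.004, -1.0, -0.002]]
wrist_force: [-0.7, 0.5, -0.4]
grip_width: -0.0
```

{"method": "send_rows", "body": {"increments": [[0.01,-0.001,0,0,0,0,1],[0.02,-0.0035,0,0,0,0,1],[0.03,-0.006,0,0,0,0,1],[0.04,-0.0085,0,0,0,0,1],[0.05,-0.011,0,0,0,0,1],[0.06,-0.0135,0,0,0,0,1]]}}

```text
t: 12.28
position: [0.5084, 0.1568, 0.0651]
ee_rot: [[0.972, -0.006, 0.233], [-0.233, -0.001, 0.972], [-0.005, -1.0, -0.003]]
wrist_force: [-9.0, 3.5, 6.6]
grip_width: 0.0004
```

{"method": "send_rows", "body": {"increments": [[0.005,-0.0012,0,0,0,0,1],[0.01,-0.0024,0,0,0,0,1],[0.013,-0.003,0,0,0,0,1]]}}

```text
t: 12.65
position: [0.5225, 0.1534, 0.0652]
ee_rot: [[0.972, -0.004, 0.234], [-0.234, -0.001, 0.972], [-0.004, -1.0, -0.002]]
wrist_force: [-0.1, -0.2, -0.1]
grip_width: 0.0003
```

{"method": "send_rows", "body": {"increments": [[0.002,-0.0005,0,0,0,0,1],[0.003,-0.0007,0,0,0,0,1]]}}

```text
t: 12.9
position: [0.524, 0.1529, 0.065]
ee_rot: [[0.972, -0.007, 0.234], [-0.234, -0.002, 0.972], [-0.007, -1.0, -0.003]]
wrist_force: [-6.5, 1.2, 4.9]
grip_width: -0.0003
```

{"method": "send_rows", "body": {"increments": [[0.002,-0.0005,0,0,0,0,1],[0.003,-0.0007,0,0,0,0,1]]}}

```text
t: 13.15
position: [0.5239, 0.1529, 0.0646]
ee_rot: [[0.973, -0.014, 0.232], [-0.232, -0.002, 0.973], [-0.013, -1.0, -0.005]]
wrist_force: [-11.5, 2.0, 10.0]
grip_width: 0.0001
```

The knob is against its hard stop at x=0.524, the predicted home position. I'll retreat.

{"method": "send_rows", "body": {"increments": [[-0.02,0.005,0,0,0,0,1],[-0.05,0.012,0,0,0,0,1],[-0.06,0.014,0.05,0,0,0,1],[-0.06,0.014,0.1,0,0,0,1],[-0.06,0.014,0.14,0,0,0,1],[-0.06,0.014,0.14,0,0,0,1]]}}

```text
t: 13.9
position: [0.4661, 0.1677, 0.2078]
ee_rot: [[0.973, -0.007, 0.233], [-0.233, 0.002, 0.973], [-0.008, -1.0, 0.0]]
wrist_force: [0.2, -0.2, -0.4]
grip_width: -0.0002
```

Run:
```python
import cv2
from bench import cams
a=cams.get_image("scene")[180:300,250:430]
cv2.imwrite("pics/7.png",cv2.convertScaleAbs(cv2.resize(a,(750,500),interpolation=2),alpha=1.8))
```

```text
(no output)
```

View pics/7.png

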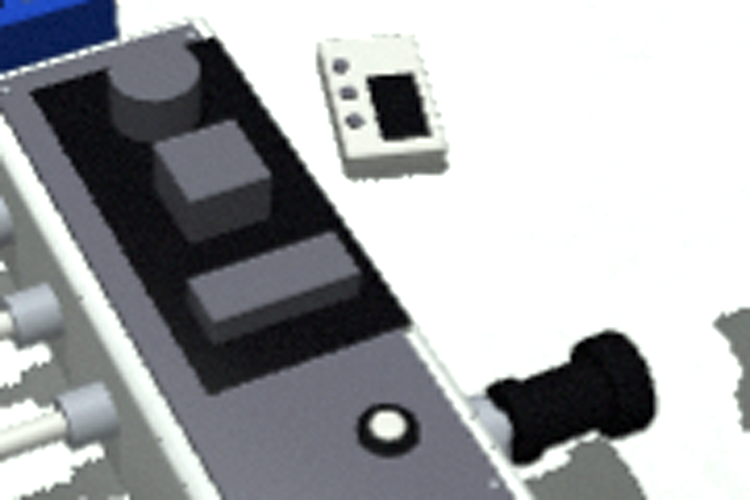

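The knob is home, the pin is down (crop 388,427), the long key is latched and the round and square keys are up.

```bash
python3 -c "
from bench import job
print(job.hand_in())"
```

```text
the job is handed in; nothing more can be done
None
```

The changeover is finished and handed in at about 14 s of the 64 s allowed; the hand-in gives no verdict.

1. **Vent stop:** I pulled the knob with the fingers loosely around its neck until it passed the first ridge and dropped into its stop. I then let go, and the picture showed the white pin standing up.
2. **Keys:** I pressed the long key to the bottom of its stroke with the fingers closed. It latched and the round key popped up. The square key stayed up, and the pin was still up afterwards.
3. **Knob home:** I pushed the knob back with the closed fingers until it met its hard stop, at the position my fit had predicted, then backed off.

The last picture, taken before hand-in, shows the knob home, the pin down, the long key latched, and the round and square keys up. The timer is where it was. The wrist force was about 0.2 to 0.4 N per axis, so the arm was touching nothing. I did not check the tip box or most of the tube rack in that last picture, but the arm never went near them.

No check failed. The pin, key and knob positions were judged by eye from the pictures and by contact force, not measured to the millimetre.

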